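# Scan the gold paint can with the code reader

## Robot

A 7-joint arm with a two-finger parallel gripper is mounted at the origin on the work surface; the furniture and walls round the work are solid. World frame = base frame: x ahead of the robot, y to its left, z up, the work surface at z = 0. Lengths are in m, angles in rad, forces in N, time in s.
With the tool pointing down it reaches from about 0.4 to 0.85 m from the base axis. Payload 4.5 kg.
Tool frame: the origin (TCP) lies on the centre line of the jaws, within the pads' length; the fingertips stand 25 mm ahead of it and the grasp point (between the pads) lies 6 mm ahead of it; z points along the fingers, y is the line along which they close (so a half turn about z gives the same grasp; the last joint's range is limited). The gripper opens to 85 mm and grips with 20 to 120 N. Pads are 22 mm wide; open, the fingers measure 114 mm over their backs; the gripper's body (76 mm by 85 mm) begins 54 mm behind the grasp point. The pads swing forward as they close: fully open they stand 13 mm farther back than shut.
Start: joints at [-1.262, 0.689, -0.195, 1.565, 0.157, 0.902, -0.215], TCP at [0.17, 0.602, 0.222] pointing down, gripper open.
Joint ranges: [-3.01, 3.01], [-0.46, 2.08], [-1.47, 1.51], [0.13, 2.56], [-1, 4.14], [0.04, 2.09], [-2.66, 2.66]. Speed limits (rad/s): [2.57, 2.57, 3.14, 3.14, 3.14, 3.14, 3.14].

## Interface

Orientations are given as a unit quaternion [w, x, y, z].
In Python, from station import robot gives the robot as it stands.
- The arm moves only by the shell command python3 -m jog 'ROWS' [OPENING]. ROWS is JSON, a list of rows, each a list of 2 entries, a list of its own where there are three numbers: the shift along the tool's x, y, z in units of 40 mm (1.0 is 40 mm), then the turn about the tool's z in units of 5 degrees (1.0 is 5 degrees). In form: [[[dx, dy, dz], yaw], ...]. A call has 1 to 20 rows; each row shifts and turns the commanded pose from where the row before left it, along the tool's axes as they then stand; what a row does not reach is not made up. A row lasts 1/12 s, in which the tool goes at most 41.7 mm and 7.16 degrees, less where a joint would pass 70% of its speed; a pose out of reach is approached as far as the arm can. A call is refused whole if a number of a shift passes 1 or a number of a turn 1, either way. A call with a gripper value outside its range is refused whole. OPENING is the opening, from -1 (shut) to 1 (fully open), set as the call begins (- or left out, the last holds). The fingers move at their own pace and stop on an object; the grip force is fixed at half the most. Time passes only in rows, so rows that do not move let the fingers close. It gives the time, the measured TCP pose, the force, the opening and the grip force at its end, in the units of the state.
- robot.sense(): the state, without advancing time (a new reading comes with each control period).
- robot.grab_frame(name): name is "side" or "top" or "wrist"; returns the picture (384x512x3 uint8, red, green, blue); there is no depth.
- robot.calibration(name): a dict with "fx", "fy", "cx", "cy" (pixels), "camera_from_world" (4x4, takes a point from world to camera coordinates). Camera axes: x right, y up, looking along -z (the intrinsics and any distortion apply to the point x, -y, -z); pixel columns grow to the right and rows downward; lengths in m; the calibration is good to about 2 mm. The wrist camera is an equidistant fisheye: a pixel r from the principal point sees the ray r / f radians off the axis. A picture is of the moment at which its call begins: read the wrist's pose just before it. calibration takes no time and is no camera call; for the wrist camera it gives the pose at the moment of the call.
- robot.finish_job(): hands the job in; it is judged then, once.
The state is a dict: "t": time; "q": joint angles; "qd": joint speeds; "joint_efforts": joint torques, N m; "ee_pos": TCP position; "eef_rot": TCP orientation; "wrist_force": force on the tool from outside, world axes, zero at the start; "wrist_torque": the same for the moment, N m; "grip_width": finger opening in m; "finger_force": force on a finger pad.
Only numpy, scipy, OpenCV 4.12 (cv2) and the standard library are available. Lean on these libraries where they do the work, as an engineer would, in place of code of your own. Each camera call takes 0.05 s, during which the arm holds its last target. There are 200 camera calls.

## Task

Book in the gold paint can: pick up the cordless code reader, point its window squarely at the middle of the bar-code sticker on the gold can from about 10 cm away, and hold it steady there for two seconds. Then lay the reader down flat in its parking tray and let go of it. Do not scan or push the other two cans, do not push the gold one, and do not drop the reader.

Things in the scene. Friction and masses are not known exactly. Their poses are not given: they have to be found in the camera images.
- reader: cordless code reader, a stick 152 mm long (x) lying flat: ribbed grey handle 36 mm wide (y), 38 mm high, from x = -75 to +39 mm; yellow head 48 wide, 42 high, from x = +39 to +75 mm with a dark window in its front. Origin: centre of the underside; x towards the window (beam leaves along +x), z up, out of the side with the blue button. 0.2 kg. Grip the handle across y near x = 0
- reader_window (a point): centre of the reader's window, 76 mm ahead of the reader's origin and 21 mm above its underside; same axes: the beam leaves along +x. The reader reads 60 to 150 mm ahead of here
- gold_can: gold spray paint can without a cap, standing upright, 66 mm in diameter, 199 mm tall. Origin: centre of its underside, z up; its bar-code sticker faces along its own -x
- gold_code (a point): centre of the white sticker with black bars (41 mm wide round the can, 56 mm high) on the gold can, 34 mm from the can's axis, 105 mm above its underside; axes as the can's, so the sticker faces -x
- grey_can: grey spray paint can with a clear cap, standing, 66 mm in diameter, 202 mm tall; same sticker facing its own -x. Not to be scanned
- grey_code (a point): centre of the sticker on the grey can, 105 mm above its underside; the sticker faces -x
- black_can: black spray paint can with a clear cap, standing, 66 mm in diameter, 202 mm tall; same sticker facing its own -x. Not to be scanned
- black_code (a point): centre of the sticker on the black can, 105 mm above its underside; the sticker faces -x
- tray: the reader's parking tray: low open black tray with blue floor, fixed, outside 196 (x) by 106 (y) by 14 mm high, walls 5 mm, inside 186 by 96 mm, floor 5 mm above its underside. Origin: centre of the underside. The reader may lie in it either way round
- tape: bystander: roll of masking tape, 100 mm in diameter, 25 mm high, lying flat. Origin: centre of its underside

How it is judged:
By the outcome, as a careful person would: the job done as asked, in the order asked, and still so for the second after the job is handed in, with the robot touching nothing.
It also fails if it takes over 43 s, if anything falls off the work surface, if the arm or the gripper's body presses on something with over 40 N, if the wrist force passes 120 N, or if a joint passes its speed limit or range.

## Working session

There is one attempt and no reset: what is moved stays moved. The work goes in short steps, Python scripts to look and compute and a shell command to move; the robot and the scene stay as the last step left them, time stands still between calls to the robot, and variables do not carry over. Pictures are saved under pics/ and viewed, at most 13 in all, crops included, and the job is handed in when it is done.

```bash
mkdir -p pics
python3 - <<'E'
from station import robot
import cv2, numpy as np
s=robot.sense(); print(s['t'],s['ee_pos'],s['eef_rot'],s['grip_width'])
ims=[]
for n in ['side','top']:
    im=robot.grab_frame(n); c=robot.calibration(n); np.save(f'pics/{n}0.npy',im)
    print(n,{k:np.round(v,4).tolist() if not isinstance(v,str) else v for k,v in c.items()})
    cv2.imwrite(f'pics/{n}0.png',im[:,:,::-1])
E
```

```text
0.0 [0.16947669 0.60085595 0.22076941] [-5.71997088e-05  1.36947347e-01  9.90577863e-01 -9.57771366e-04] 0.08549893256977052
side {'fx': 349.2928, 'fy': 349.2928, 'cx': 249.584, 'cy': 190.2783, 'camera_from_world': [[-0.99, -0.1397, 0.0184, 0.6277], [0.0895, -0.5228, 0.8478, -0.0932], [-0.1088, 0.841, 0.53, -1.032], [0.0, 0.0, 0.0, 1.0]]}
top {'fx': 352.3592, 'fy': 352.3592, 'cx': 253.9657, 'cy': 199.2428, 'camera_from_world': [[0.0134, -0.9983, -0.0567, 0.0638], [0.993, 0.0066, 0.118, -0.6104], [-0.1174, -0.0579, 0.9914, -0.901], [0.0, 0.0, 0.0, 1.0]]}
```

View pics/side0.png

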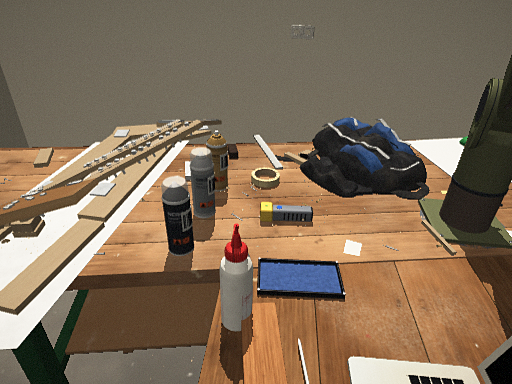

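View pics/top0.png

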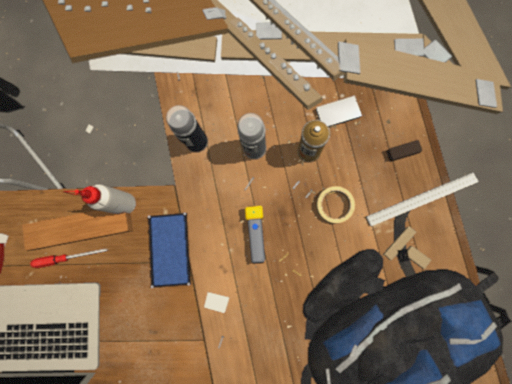

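The side view shows the black, grey and gold cans at (178,215), (203,183) and (218,160), the reader at (287,213) and the tray at (300,278). The top view shows the gold can at (313,140), the reader from (254,207) to (258,262) with its head up (+x), the tray at (169,249) and the tape at (335,205).

```bash
cat > h.py <<'E'
import numpy as np, cv2
from station import robot
def ray(c,uv):
    T=np.array(c['camera_from_world']);R=T[:3,:3]
    d=np.array([(uv[0]-c['cx'])/c['fx'],-(uv[1]-c['cy'])/c['fy'],-1.])
    return -R.T@T[:3,3], R.T@d
def onz(c,uv,z):
    o,d=ray(c,uv); return o+d*(z-o[2])/d[2]
def proj(c,p):
    T=np.array(c['camera_from_world']);q=T[:3,:3]@np.asarray(p)+T[:3,3]
    return c['cx']-c['fx']*q[0]/q[2], c['cy']+c['fy']*q[1]/q[2]
def fish(c,p):
    T=np.array(c['camera_from_world']);q=T[:3,:3]@np.asarray(p)+T[:3,3]
    v=np.array([q[0],-q[1]]);r=np.hypot(*v);th=np.arctan2(r,-q[2])
    return np.array([c['cx'],c['cy']])+c['fx']*th*v/r
def fray(c,uv):
    T=np.array(c['camera_from_world']);R=T[:3,:3]
    v=(np.array(uv,float)-[c['cx'],c['cy']])/c['fx'];th=np.hypot(*v)+1e-9;v=v/th*np.sin(th)
    return -R.T@T[:3,3], R.T@np.array([v[0],-v[1],-np.cos(th)])
def cent(m):
    n,l,st,ce=cv2.connectedComponentsWithStats(m.astype(np.uint8));i=1+np.argmax(st[1:,4]);return l==i,ce[i]
E
python3 - <<'E'
from h import *
c=robot.calibration('top');im=np.load('pics/top0.npy');h=cv2.cvtColor(im,cv2.COLOR_RGB2HSV)
roi=lambda x0,y0,x1,y1:(lambda m:(m.__setitem__((slice(y0,y1),slice(x0,x1)),True),m)[1])(np.zeros(im.shape[:2],bool))
H,S,V=[h[...,i].astype(int) for i in range(3)]
m,p=cent((H>22)&(H<34)&(S>190)&(V>120)&roi(240,200,270,225)); print('head',p,onz(c,p,.042))
r=cv2.minAreaRect(np.argwhere(m)[:,::-1].astype(np.float32));print(r)
m,p=cent((S<80)&roi(242,217,272,270)&(V>40)); r=cv2.minAreaRect(np.argwhere(m)[:,::-1].astype(np.float32));print('handle',p,onz(c,p,.038),r)
pts=np.array([onz(c,q,.038)[:2] for q in cv2.boxPoints(r)]);print(pts)
m,p=cent((H>100)&(H<125)&(S>100)&roi(140,205,195,295)); r=cv2.minAreaRect(np.argwhere(m)[:,::-1].astype(np.float32));print('tray',onz(c,p,.005));print(np.array([onz(c,q,.005)[:2] for q in cv2.boxPoints(r)]))
for n,uv,z in [('gold',(317,131),.199),('grey',(252,121),.202),('black',(178,113),.202)]: print(n,onz(c,uv,z))
S_=np.load('pics/side0.npy');
w=robot.grab_frame('wrist')
a=cv2.resize(S_[120:264,140:332],(512,384),interpolation=cv2.INTER_CUBIC)
b=cv2.resize(im[90:280,150:360],(424,384),interpolation=cv2.INTER_CUBIC)
o=np.hstack([a[:, :400],b[:, :400]]);cv2.imwrite('pics/c1.png',o[...,::-1]);cv2.imwrite('pics/w1.png',w[...,::-1])
E
```

```text
head [253.42211055 212.18090452] [0.57481806 0.07064669 0.042     ]
((253.37350463867188, 212.35586547851562), (12.424833297729492, 17.2567138671875), 85.60128784179688)
handle [256.11896552 241.35172414] [0.49839073 0.06274585 0.038     ] ((256.0158996582031, 240.65353393554688), (43.492042541503906, 14.302982330322266), 84.0938491821289)
[[0.55485629 0.08854494]
 [0.55912534 0.05087594]
 [0.44647644 0.03796282]
 [0.44207146 0.07504302]]
tray [0.4715369  0.30472464 0.005     ]
[[0.56471375 0.36203303]
 [0.56965517 0.26400872]
 [0.38134529 0.24910774]
 [0.37556285 0.34474258]]
gold [ 0.74500456 -0.07839227  0.199     ]
grey [0.76798463 0.0671489  0.202     ]
black [0.78803271 0.23725173 0.202     ]
```

View pics/c1.png

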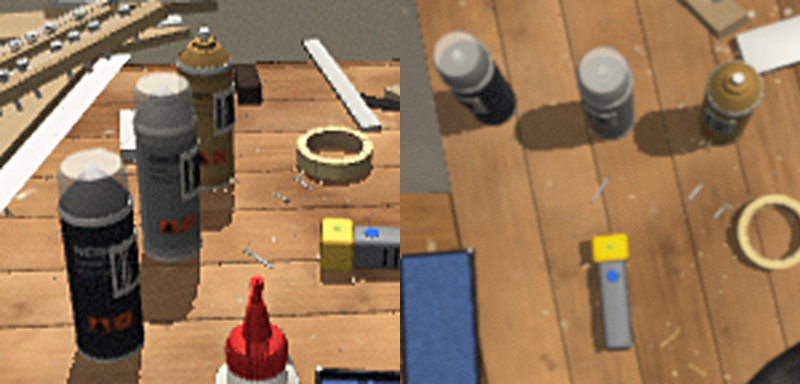

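View pics/w1.png

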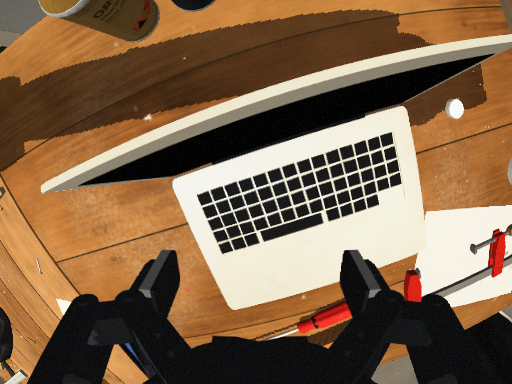

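The crops show the stickers on the cans' near side, turned slightly to the side camera's right. The wrist view shows only the laptop and the fingers. I'll move above the reader and look again there.

```bash
python3 -m jog '[[[-0.75,-0.66,0],0],[[-0.75,-0.66,0],0],[[-0.75,-0.66,0],0],[[-0.75,-0.66,0],0],[[-0.75,-0.66,0],0],[[-0.75,-0.66,0],0],[[-0.75,-0.66,0],0],[[-0.75,-0.66,0],0],[[-0.75,-0.66,0],0],[[-0.75,-0.66,0],0],[[-0.75,-0.66,0],0],[[-0.75,-0.66,0],0],[[-0.75,-0.66,0],0],[[-0.75,-0.66,0],0],[[-0.75,-0.66,0],0],[[-0.75,-0.66,0],0]]' 1; python3 -m jog '[[[0,0,0],-0.9],[[0,0,0],-0.9],[[0,0,0],-0.9],[[0,0,0],-0.9],[[0,0,0],-0.8],[[0,0,0],0],[[0,0,0],0]]'
python3 - <<'E'
from h import *
c=robot.calibration('wrist');s=robot.sense();im=robot.grab_frame('wrist');np.save('pics/w2.npy',im);cv2.imwrite('pics/w2.png',im[...,::-1])
print(s['t'],s['ee_pos'],s['eef_rot'],s['q']);print(c)
for p in [(.745,-.078,.199),(.745,-.078,0),(.518,.065,.038)]:print(fish(c,p))
ct=robot.calibration('top');cs=robot.calibration('side')
for z in (0,.199): print(proj(ct,(.745,-.078,z)),proj(cs,(.745,-.078,z)))
E
```

```text
t: 1.48
ee_pos: [0.5176, 0.0628, 0.2215]
eef_rot: [-0.0, 0.137, 0.991, 0.0]
wrist_force: [-0.6, 0.3, 0.2]
grip_width: 0.0853
finger_force: 0.0
t: 2.07
ee_pos: [0.5168, 0.0647, 0.2214]
eef_rot: [-0.0, -0.054, 0.999, 0.0]
wrist_force: [-0.0, 0.2, 0.0]
grip_width: 0.0851
finger_force: 0.0
2.0667 [0.51681362 0.06467507 0.22140206] [-2.23552691e-04 -5.35275216e-02  9.98566343e-01  1.11434606e-04] [ 0.03074495  0.57137339 -0.38754858  1.87119938  0.30171997  0.75691348
  1.15532647]
{'fx': 297.3186396354542, 'fy': 297.3186396354542, 'cx': 259.33067021439547, 'cy': 194.7031522348102, 'camera_from_world': array([[-1.05955172e-01,  9.94370833e-01,  3.85215513e-04,
        -1.01945056e-02],
       [-9.42267011e-01, -1.00279478e-01, -3.19494767e-01,
         5.34648602e-01],
       [-3.17657648e-01, -3.42150987e-02,  9.47587962e-01,
        -2.13368131e-01],
       [ 0.00000000e+00,  0.00000000e+00,  0.00000000e+00,
         1.00000000e+00]])}
[113.09403066 390.5140066 ]
[157.04688029 292.58520873]
[258.95950608 170.65500064]
(np.float64(308.2610954571356), np.float64(153.09332807949397)) (np.float64(220.2700896470482), np.float64(186.05128598015014))
(np.float64(316.82279033173626), np.float64(131.00278909132805)) (np.float64(218.58035949957568), np.float64(130.72775082902217))
```

View pics/w2.png

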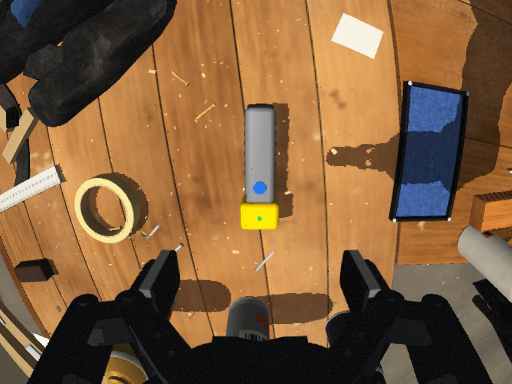

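The wrist view shows the reader centred at x≈259 px and vertical in the picture, from tail (260,104) to head (259,229), so it lines up with the jaws. The tray is at (430,150) and the cans are hidden behind the fingers. Next I'll grasp the reader, lift it, and turn so the camera sees the gold can off to one side.

```bash
python3 -m jog '[[[0,0,0.8],0],[[0,0,0.8],0],[[0,0,0.8],0],[[0,0,0.8],0],[[0,0,0.7],0],[[0,0,0.5],0],[[0,0,0.3],0],[[0,0,0],0],[[0,0,0],0]]'; python3 -m jog '[[[0,0,0],0],[[0,0,0],0],[[0,0,0],0],[[0,0,0],0],[[0,0,0],0],[[0,0,0],0],[[0,0,0],0],[[0,0,0],0]]' -1
```

```text
t: 2.87
ee_pos: [0.5167, 0.0649, 0.0333]
eef_rot: [-0.0, -0.054, 0.999, -0.0]
wrist_force: [0.5, -0.2, 1.3]
grip_width: 0.0854
finger_force: 0.0
t: 3.53
ee_pos: [0.517, 0.0648, 0.0337]
eef_rot: [0.0, -0.055, 0.999, 0.0]
wrist_force: [0.0, -0.0, 1.2]
grip_width: 0.0001
finger_force: 0.0
```

Run:
```python
from h import *
for n in ('wrist','side'):
    im=robot.grab_frame(n);np.save(f'pics/{n}3.npy',im)
w=np.load('pics/wrist3.npy');s=cv2.resize(np.load('pics/side3.npy')[120:264,190:350],(427,384))
cv2.imwrite('pics/c3.png',np.hstack([w,s])[:, :800,::-1] if 0 else cv2.resize(np.hstack([w,s]),(800,327))[...,::-1])
```

```text
(no output)
```

View pics/c3.png

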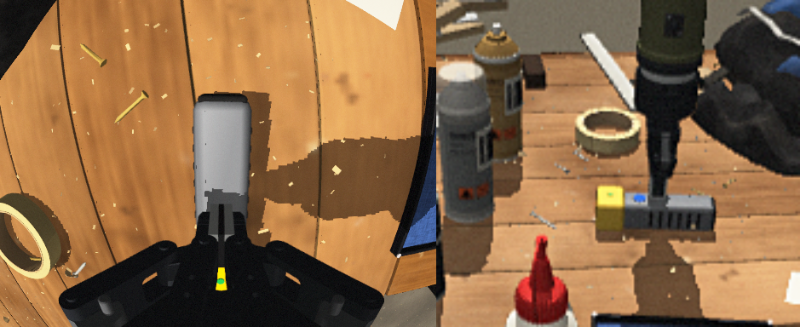

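Run:
```python
from h import *
cs=robot.calibration('side');cw=robot.calibration('wrist');s=robot.sense();print(s['ee_pos'],s['grip_width'],s['finger_force'],s['wrist_force'],s['q'])
for z in (0.0085,.034,.038,.06,.08): print(z,proj(cs,(.517,.065,z)),fish(cw,(.517,.065,z)))
for p in [(.518,.065,.038),(.518,.083,.038),(.518,.083,0.),(.6,.091,0),(.445,.075,0)]: print(p,proj(cs,p))
a=cv2.resize(np.load('pics/side3.npy')[150:250,230:340],(660,600),interpolation=cv2.INTER_CUBIC);cv2.imwrite('pics/c4.png',a[...,::-1])
```

```text
[0.51694064 0.06481661 0.03358209] 1.5962717748026704e-05 0.0 [ 0.54429503 -0.550038    0.10948828] [-0.10246188  0.87173753 -0.18376762  2.00687086  0.48474461  0.3046666
  0.99292603]
0.0085 (np.float64(285.895053153383), np.float64(215.29134750665935)) [258.72829586 227.71896565]
0.034 (np.float64(286.5396246850118), np.float64(208.18914319137272)) [258.65702619 246.35582098]
0.038 (np.float64(286.6422939043432), np.float64(207.05788353002825)) [258.64424742 249.73245996]
0.06 (np.float64(287.21474249251764), np.float64(200.7503650720869)) [258.56439212 271.0864772 ]
0.08 (np.float64(287.7468382804544), np.float64(194.88747349870144)) [258.47478582 295.59934887]
(0.518, 0.065, 0.038) (np.float64(286.29714246194), np.float64(207.0252309920344))
(0.518, 0.083, 0.038) (np.float64(285.9739548565254), np.float64(210.57093926954346))
(0.518, 0.083, 0.0) (np.float64(285.0146792792474), np.float64(221.21685758232084))
(0.6, 0.091, 0) (np.float64(256.7771960334567), np.float64(220.06937249575984))
(0.445, 0.075, 0) (np.float64(310.25366843273724), np.float64(222.06178229646505))
```

View pics/c4.png

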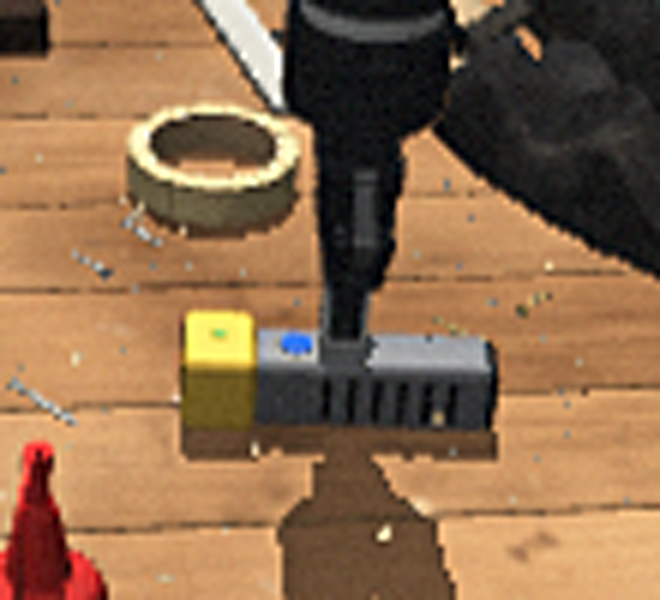

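Run:
```python
from h import *
c=robot.calibration('wrist')
d=np.array([np.cos(np.radians(6.2)),np.sin(np.radians(6.2))]);n=np.array([-d[1],d[0]]);o=np.array([.518,.065]);e=np.array([.5169,.0648])
for x,y,z in [(-75,18,38),(-75,-18,38),(-75,18,0)]: print('tail',x,y,z,fish(c,[*(o+d*x/1e3+n*y/1e3),z/1e3]))
# tips of open fingers, in camera (camera fixed to tool)
for z in (-30,-13,0,12,25):
  print(z,[fish(c,[*(e+n*k*.0435),.0336-z/1e3]).round(0) for k in (1,-1)],'shut',fish(c,[*e,.0336-z/1e3]).round(0))
a=np.load('pics/wrist3.npy')[90:330,160:360];b=np.load('pics/w2.npy')[220:330,110:410]
cv2.imwrite('pics/c5.png',np.hstack([cv2.resize(a,(400,480),interpolation=2),cv2.resize(cv2.copyMakeBorder(b,0,0,0,0,0),(400,147),interpolation=2).repeat(1,0) if 0 else cv2.copyMakeBorder(cv2.resize(b,(400,147)),0,333,0,0,0)])[...,::-1])
```

```text
tail -75 18 38 [294.90976168 115.28805515]
tail -75 -18 38 [221.77114933 115.32874867]
tail -75 18 0 [287.68926689 111.67306288]
-30 [array([345., 273.]), array([172., 273.])] shut [258. 275.]
-13 [array([337., 256.]), array([179., 256.])] shut [258. 257.]
0 [array([332., 245.]), array([185., 245.])] shut [258. 246.]
12 [array([328., 236.]), array([189., 236.])] shut [258. 237.]
25 [array([324., 227.]), array([193., 227.])] shut [258. 228.]
```

View pics/c5.png

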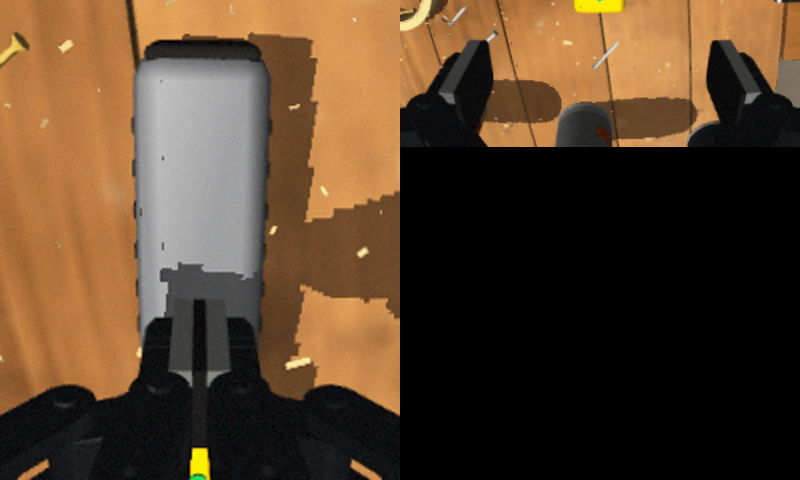

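The wrist crop shows the shut fingertips at raw (260,240), clear of the handle top with their shadow beyond them. The tips therefore stand above the handle, which means they sit farther back than I assumed. I'll compute their height.

Run:
```python
from h import *
c=robot.calibration('wrist');o=np.array([.5169,.0648]);d=np.array([np.cos(np.radians(6.2)),np.sin(np.radians(6.2))]);n=np.array([-d[1],d[0]])
for z in (.01,.02,.03,.035,.04,.045,.05,.055,.06): print(z,fish(c,[*(o-d*.011),z]).round(1),'width px at 22mm? two pads edges',fish(c,[*(o-d*.011+n*.01),z]).round(1), 'far edge',fish(c,[*(o+d*.011),z]).round(1))
```

```text
0.01 [258.4 212.9] width px at 22mm? two pads edges [274.1 212.8] far edge [258.5 243.4]
0.02 [258.4 219.1] width px at 22mm? two pads edges [274.9 219.1] far edge [258.4 250.8]
0.03 [258.3 226. ] width px at 22mm? two pads edges [275.8 226. ] far edge [258.4 258.9]
0.035 [258.3 229.7] width px at 22mm? two pads edges [276.2 229.7] far edge [258.4 263.2]
0.04 [258.3 233.7] width px at 22mm? two pads edges [276.7 233.6] far edge [258.3 267.8]
0.045 [258.2 237.9] width px at 22mm? two pads edges [277.2 237.8] far edge [258.3 272.6]
0.05 [258.2 242.3] width px at 22mm? two pads edges [277.7 242.2] far edge [258.3 277.6]
0.055 [258.2 246.9] width px at 22mm? two pads edges [278.3 246.9] far edge [258.3 282.8]
0.06 [258.1 251.9] width px at 22mm? two pads edges [278.9 251.8] far edge [258.2 288.4]
```

The tips come out about 39 mm farther back than stated: they are at z≈0.0475 with the TCP at 0.0336. I'll reopen and go about 39 mm lower, watching the force.

```bash
python3 -m jog '[[[0,0,-0.1],0],[[0,0,0],0],[[0,0,0],0],[[0,0,0],0],[[0,0,0],0],[[0,0,0.3],0],[[0,0,0.3],0],[[0,0,0.2],0],[[0,0,0.2],0],[[0,0,0.05],0],[[0,0,0],0]]' 1; python3 -m jog '[[[0,0,0],0],[[0,0,0],0],[[0,0,0],0],[[0,0,0],0],[[0,0,0],0],[[0,0,0],0],[[0,0,0],0]]' -1
```

```text
t: 4.55
ee_pos: [0.5166, 0.0648, -0.005]
eef_rot: [-0.001, -0.055, 0.999, -0.0]
wrist_force: [-0.3, 0.5, 1.1]
grip_width: 0.0851
finger_force: 0.0
t: 5.13
ee_pos: [0.5173, 0.0649, -0.0038]
eef_rot: [0.0, -0.054, 0.999, 0.0]
wrist_force: [0.0, 0.5, 5.9]
grip_width: 0.0351
finger_force: 61.2
```

```bash
python3 -m jog '[[[0,0,-0.3],0],[[0,0,-0.8],0],[[0.1,-0.35,-0.8],0],[[0.1,-0.35,-0.8],0],[[0.1,-0.35,-0.8],0],[[0.1,-0.35,-0.8],0],[[0.1,-0.35,-0.3],0],[[0.1,-0.35,0],0]]'; python3 -m jog '[[[0,0,0],-1],[[0,0,0],-1],[[0,0,0],-1],[[0,0,0],-1],[[0,0,0],-1],[[0,0,0],-1],[[0,0,0],-1],[[0,0,0],-1],[[0,0,0],-1],[[0,0,0],-1],[[0,0,0],-1],[[0,0,0],-1],[[0,0,0],-1],[[0,0,0],-1],[[0,0,0],-1],[[0,0,0],0],[[0,0,0],0]]'
python3 - <<'E'
from h import *
c=robot.calibration('wrist');s=robot.sense();im=robot.grab_frame('wrist');np.save('pics/w6.npy',im);cv2.imwrite('pics/w6.png',im[...,::-1]);np.savez('pics/w6c.npz',**c)
print(s['t'],s['ee_pos'],s['q'],s['grip_width'])
for p in [(.745,-.078,.199),(.745,-.078,0),(.711,-.078,.105)]:print(fish(c,p))
E
```

```text
t: 5.8
ee_pos: [0.5038, -0.022, 0.1826]
eef_rot: [0.003, -0.054, 0.999, -0.0]
wrist_force: [0.8, 0.0, -3.9]
grip_width: 0.035
finger_force: 60.9
t: 7.22
ee_pos: [0.5017, -0.0217, 0.1791]
eef_rot: [-0.0, -0.65, 0.76, 0.0]
wrist_force: [-0.2, 0.3, -2.1]
grip_width: 0.0352
finger_force: 60.8
7.2167 [ 0.50168266 -0.02170218  0.17911972] [ 0.41730117  0.69154386 -0.76855061  1.9578584   0.68586812  0.77465781
  2.23368841] 0.03522312581523362
[-50.57967508 217.81384207]
[ 69.14828324 160.31609659]
[ 37.04655578 177.67215   ]
```

View pics/w6.png

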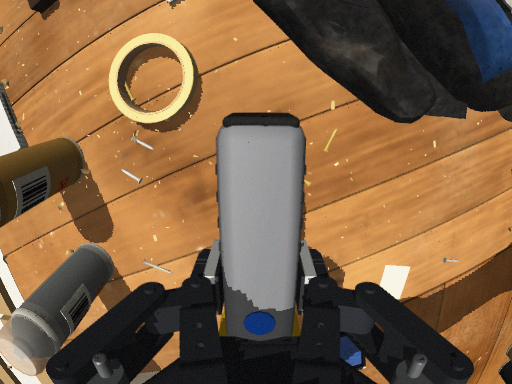

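The reader is held squarely. The gold can's sticker is fully visible at about (30,195), with the can's base near (75,160). I'll cast the sticker's pixels onto the can's cylinder.

Run:
```python
from h import *
c=dict(np.load('pics/w6c.npz'));im=np.load('pics/w6.npy')
h=cv2.cvtColor(im,cv2.COLOR_RGB2HSV).astype(int)
def cyl(uv,ax,r=.0335):
    o,d=fray(c,uv);p=o[:2]-ax;A=d[:2]@d[:2];B=p@d[:2];D=B*B-A*(p@p-r*r)
    if D<0:return None
    t=(-B-np.sqrt(D))/A;q=o+t*d;return np.degrees(np.arctan2(*(q[:2]-ax)[::-1])),q[2]
# can silhouette: gold hue rows, left part
ax=np.array([.745,-.078])
m=np.zeros(im.shape[:2],np.uint8);sub=(h[...,1]<70)&(h[...,2]>60);m[165:222,0:60]=sub[165:222,0:60]
m=cv2.morphologyEx(m,cv2.MORPH_CLOSE,np.ones((5,5)));M,p=cent(m);print(M.sum(),p)
r=cv2.minAreaRect(np.argwhere(M)[:,::-1].astype(np.float32));print(r)
for q in list(cv2.boxPoints(r))+[r[0]]: print(q,cyl(q,ax))
pts=[cyl(q[::-1],ax) for q in np.argwhere(M)];pts=np.array([p for p in pts if p])
print('az pct',np.percentile(pts[:,0],[2,50,98]),'z',np.percentile(pts[:,1],[2,50,98]))
# silhouette of cylinder as predicted at z .02,.07 for overlay
o=cv2.resize(im[120:240,0:120],(600,600),interpolation=cv2.INTER_CUBIC)
v=np.array([np.cos(t:=np.linspace(0,2*np.pi,60)),np.sin(t)]).T*.033
for z in (0,.199):
    q=np.array([fish(c,[*(ax+k),z]) for k in v]);cv2.polylines(o,[((q-[0,120])*5).astype(int)],True,(0,255,0))
cn=cv2.findContours(M.astype(np.uint8),0,2)[0]
for k in cn: cv2.polylines(o,[(k-[[0,120]])*5],True,(255,0,0))
cv2.imwrite('pics/c7.png',o[...,::-1])
```

```text
867 [ 31.01730104 187.58592849]
((29.59999656677246, 191.1999969482422), (33.98823547363281, 51.87677764892578), 63.43495178222656)
[ -1.2000041 187.6      ] (np.float64(-168.7556541604955), np.float64(0.15666477027309822))
[ 45.199997 164.4     ] (np.float64(-164.5008445148874), np.float64(0.08525887794247614))
[ 60.399998 194.79999 ] None
[ 13.999996 218.      ] (np.float64(129.3959177718338), np.float64(0.14159179265930466))
(29.59999656677246, 191.1999969482422) (np.float64(164.5314890284551), np.float64(0.1194346657469921))
az pct [-179.1654554   145.8132975   179.18368687] z [0.08648334 0.11507058 0.13921926]
```

View pics/c7.png

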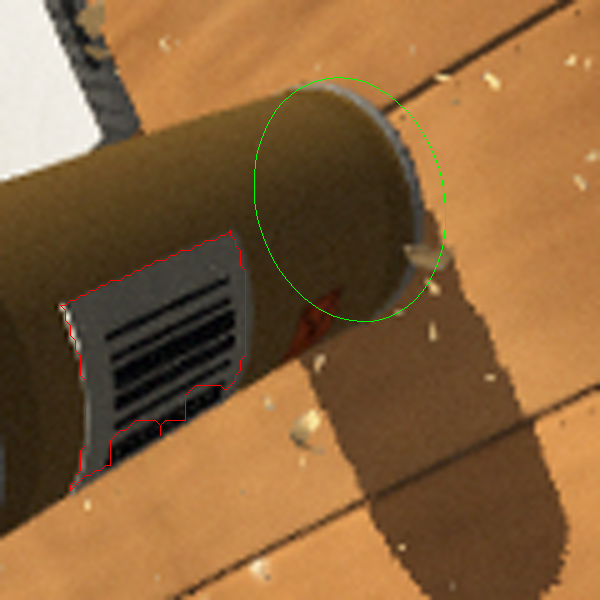

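Run:
```python
from h import *
from scipy.optimize import least_squares
c=dict(np.load('pics/w6c.npz'))
P=lambda x,y:(x/5-.4,120+y/5-.4)
top=[P(0,185),P(100,152),P(240,106)];bot=[P(0,535),P(120,464),P(230,400)];near=[P(415,190),P(408,165)]
def dist(uv,ax):
    o,d=fray(c,uv);d=d[:2]/np.hypot(*d[:2]);w=ax-o[:2];return d[0]*w[1]-d[1]*w[0]
def onz_(uv,z):
    o,d=fray(c,uv);return (o+d*(z-o[2])/d[2])[:2]
f=lambda a:[abs(dist(u,a))-.033 for u in top+bot]
f2=lambda a:f(a)+[np.hypot(*(onz_(u,.002)-a))-.033 for u in near]
for g in (f,f2):
    s=least_squares(g,[.745,-.078]);print(s.x,np.round(np.array(g(s.x))*1e3,1))
def cyl(uv,ax,r=.0335):
    o,d=fray(c,uv);p=o[:2]-ax;A=d[:2]@d[:2];B=p@d[:2];D=B*B-A*(p@p-r*r)
    if D<0:return None
    t=(-B-np.sqrt(D))/A;q=o+t*d;return np.round([np.degrees(np.arctan2(*(q[:2]-ax)[::-1]))%360,q[2]],3)
for ax in (s.x,np.array([.747,-.078])):
  print('edge',[cyl(P(*q),ax) for q in [(65,303),(150,264),(230,232)]],'bars upper',[cyl(P(*q),ax) for q in [(107,338),(228,278)]],'lower',[cyl(P(*q),ax) for q in [(75,490),(110,455),(222,398),(240,380)]],'z side',[cyl(P(*q),ax) for q in [(85,380),(245,310)]])
ct=robot.calibration('top')
im=np.load('pics/top0.npy')[115:165,290:340];h=cv2.cvtColor(im,cv2.COLOR_RGB2HSV).astype(int);m,p=cent((h[...,1]<90)&(h[...,2]>150));print('nozzle',p+[290,115],onz(ct,p+[290,115],.197))
```

```text
[ 0.76049939 -0.07778446] [-0.2 -0.3  0.5 -0.6  0.1  0.5]
[ 0.75349407 -0.07842151] [-1.1 -1.1 -0.4 -1.5 -0.7 -0.4  0.2  0.4]
edge [array([1.90824e+02, 1.30000e-01]), array([1.91297e+02, 1.04000e-01]), array([1.90694e+02, 7.70000e-02])] bars upper [array([1.74647e+02, 1.22000e-01]), array([1.7543e+02, 8.2000e-02])] lower [array([119.632,   0.13 ]), array([1.29787e+02, 1.21000e-01]), array([1.22943e+02, 8.00000e-02]), array([1.29122e+02, 7.50000e-02])] z side [array([1.65236e+02, 1.31000e-01]), array([1.61241e+02, 7.80000e-02])]
edge [array([1.92405e+02, 1.36000e-01]), array([1.92867e+02, 1.10000e-01]), array([1.92278e+02, 8.40000e-02])] bars upper [array([1.76699e+02, 1.28000e-01]), array([1.77454e+02, 8.90000e-02])] lower [array([127.868,   0.138]), array([1.35482e+02, 1.29000e-01]), array([1.30174e+02, 9.00000e-02]), array([1.34941e+02, 8.50000e-02])] z side [array([1.67665e+02, 1.37000e-01]), array([1.63863e+02, 8.50000e-02])]
nozzle [329.43850267 119.18716578] [ 0.7728156  -0.10649873  0.197     ]
```

The gold can's axis is near (0.753,−0.078) and its sticker faces about 156°. The reader must therefore point along −24°, with the TCP near (0.560,0.008,0.080).

```bash
python3 -m jog '[[[0,0,0],1],[[0,0,0],1],[[0,0,0],1],[[0,0,0],1],[[0,0,0],1],[[0,0,0],1],[[0,0,0],1],[[0,0,0],1],[[0,0,0],1],[[0,0,0],1],[[0,0,0],1],[[0,0,0],1],[[0,0,0],1],[[0,0,0],1],[[0,0,0],1],[[0,0,0],1],[[0,0,0],1],[[0,0,0],1],[[0,0,0],1],[[0,0,0],1]]'; python3 -m jog '[[[0,0,0.3],1],[[-0.2,0.25,0.4],0],[[-0.2,0.25,0.4],0],[[-0.2,0.25,0.4],0],[[-0.2,0.25,0.4],0],[[-0.2,0.26,0.4],0],[[0,0,0.17],0],[[0,0,0],0],[[0,0,0],0]]'
python3 - <<'E'
from h import *
s=robot.sense();R=s['eef_rot'];print(s['ee_pos'],np.degrees(2*np.arctan2(R[2],R[1]))%360,s['q'])
a=[robot.grab_frame(n) for n in ('side','top','wrist')]
for n,x in zip('stw',a): np.save(f'pics/{n}8.npy',x)
b=cv2.resize(a[1][100:270,210:360],(400,453),interpolation=2);d=cv2.resize(a[0][110:260,180:320],(400,429),interpolation=2)
cv2.imwrite('pics/c8.png',np.hstack([b[:429],d])[...,::-1])
E
```

```text
t: 8.93
ee_pos: [0.5022, -0.0211, 0.1796]
eef_rot: [0.0, 0.166, 0.986, 0.0]
wrist_force: [-0.1, 0.1, -2.4]
grip_width: 0.0352
finger_force: 60.6
t: 9.68
ee_pos: [0.558, 0.0082, 0.0807]
eef_rot: [-0.001, 0.206, 0.979, -0.001]
wrist_force: [-0.5, -0.8, -2.2]
grip_width: 0.035
finger_force: 60.6
[0.55800021 0.00820223 0.08071001] 156.20562983197905 [ 0.00710412  0.81273137 -0.17757169  1.88005971  0.28521887  0.47527739
  0.78455478]
```

View pics/c8.png

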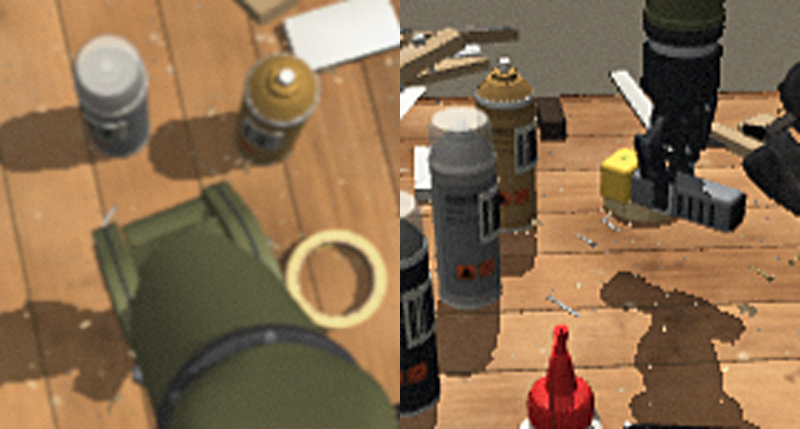

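The top crop puts the nozzle at raw (317.6,129), which agrees with an axis near (0.751,−0.079). The side crop shows the level reader facing the sticker, so I'll hold here for about 2.7 s.

```bash
python3 -m jog '[[[0,0,0],0],[[0,0,0],0],[[0,0,0],0],[[0,0,0],0],[[0,0,0],0],[[0,0,0],0],[[0,0,0],0],[[0,0,0],0],[[0,0,0],0],[[0,0,0],0],[[0,0,0],0],[[0,0,0],0],[[0,0,0],0],[[0,0,0],0],[[0,0,0],0],[[0,0,0],0],[[0,0,0],0],[[0,0,0],0],[[0,0,0],0],[[0,0,0],0]]'; python3 -m jog '[[[0,0,0],0],[[0,0,0],0],[[0,0,0],0],[[0,0,0],0],[[0,0,0],0],[[0,0,0],0],[[0,0,0],0],[[0,0,0],0],[[0,0,0],0],[[0,0,0],0],[[0,0,0],0],[[0,0,0],0]]'
python3 - <<'E'
from h import *
# tray from earlier top image: reported floor box corners
P=np.array([[0.56471375,0.36203303],[0.56965517,0.26400872],[0.38134529,0.24910774],[0.37556285,0.34474258]])
print(P.mean(0));d=(P[1]+P[0]-P[2]-P[3])/2;print(np.degrees(np.arctan2(d[1],d[0])),np.hypot(*d))
s=robot.sense();print(s['ee_pos'],s['t'])
# verify with wrist image w2 blue floor
im=np.load('pics/w2.npy');h=cv2.cvtColor(im,cv2.COLOR_RGB2HSV).astype(int)
m=(h[...,0]>100)&(h[...,0]<125)&(h[...,1]>100);m[:,:390]=0;m[:70]=0;m[230:]=0
M,p=cent(m);T=np.array([[-1.05955172e-01,9.94370833e-01,3.85215513e-04,-1.01945056e-02],[-9.42267011e-01,-1.00279478e-01,-3.19494767e-01,5.34648602e-01],[-3.17657648e-01,-3.42150987e-02,9.47587962e-01,-2.13368131e-01],[0,0,0,1]])
c=dict(fx=297.3186,cx=259.3307,cy=194.7032,camera_from_world=T)
q=np.array([(lambda o,d:(o+d*(.005-o[2])/d[2])[:2])(*fray(c,u[::-1])) for u in np.argwhere(M)]).astype(np.float32)
print(cv2.minAreaRect(q))
E
```

```text
t: 11.5
ee_pos: [0.5592, 0.0087, 0.0808]
eef_rot: [-0.0, 0.206, 0.979, 0.0]
wrist_force: [-0.2, -0.1, -1.9]
grip_width: 0.0354
finger_force: 60.6
t: 12.5
ee_pos: [0.5592, 0.0087, 0.0808]
eef_rot: [0.0, 0.206, 0.979, 0.0]
wrist_force: [-0.8, -0.6, -2.6]
grip_width: 0.0354
finger_force: 60.6
[0.47281927 0.30497302]
4.8746275818501585 0.18941550134799767
[0.55917276 0.00873483 0.08078558] 12.5
((0.4741581082344055, 0.30745062232017517), (0.18890050053596497, 0.09609221667051315), 5.234325408935547)
```

```bash
python3 -m jog '[[[0.4,0,-0.3],0],[[0.6,0,-0.5],0],[[0.6,0,-0.5],0],[[0.4,0,-0.3],-0.96],[[0,0,0],-0.96],[[0,0,0],-0.96],[[0,0,0],-0.96],[[0,0,0],-0.96],[[0,0,0],-0.96],[[0,0,0],0],[[0,0,0],0]]'
python3 - <<'E'
from h import *
s=robot.sense();R=s['eef_rot'];a=2*np.arctan2(R[2],R[1]);p=s['ee_pos'];x=np.array([np.cos(a),np.sin(a)]);y=np.array([x[1],-x[0]])
d=np.array([.4725,.306])-p[:2];print(p,np.degrees(a),'tool units',d@x/.04,d@y/.04,(p[2]-.002)/.04)
E
```

```text
t: 13.42
ee_pos: [0.486, 0.0408, 0.1448]
eef_rot: [0.0, -0.043, 0.999, 0.0]
wrist_force: [0.7, 0.0, -3.4]
grip_width: 0.0351
finger_force: 60.8
[0.48595326 0.04081224 0.14482743] 184.91446702334463 tool units -0.2328609534404974 6.634134358486592 3.570685691241181
```

```bash
python3 -m jog '[[[-0.02,0.4,0],0],[[-0.03,0.7,0],0],[[-0.03,0.8,0],0],[[-0.03,0.8,0],0],[[-0.03,0.8,0],0],[[-0.03,0.8,0],0],[[-0.03,0.8,0],0],[[-0.03,0.8,0],0],[[0,0.5,0],0],[[0,0.23,0],0],[[0,0,0],0],[[0,0,0.6],0],[[0,0,0.8],0],[[0,0,0.8],0],[[0,0,0.5],0],[[0,0,0.3],0],[[0,0,0],0],[[0,0,0],0]]'
python3 - <<'E'
from h import *
s=robot.sense();R=s['eef_rot'];a=2*np.arctan2(R[2],R[1]);p=s['ee_pos'];x=np.array([np.cos(a),np.sin(a)]);y=np.array([x[1],-x[0]])
d=np.array([.4725,.306])-p[:2];print(p,np.degrees(a),'tool units',d@x/.04,d@y/.04,(p[2]-.002)/.04)
im=robot.grab_frame('wrist');cv2.imwrite('pics/w9.png',im[...,::-1])
E
```

```text
t: 14.92
ee_pos: [0.4722, 0.3046, 0.025]
eef_rot: [-0.0, -0.043, 0.999, -0.001]
wrist_force: [0.5, 0.2, -1.5]
grip_width: 0.0351
finger_force: 60.7
[0.47216282 0.30463327 0.02495445] 184.95606835728802 tool units -0.011349896353600291 0.033312222966907765 0.5738612962953202
```

View pics/w9.png

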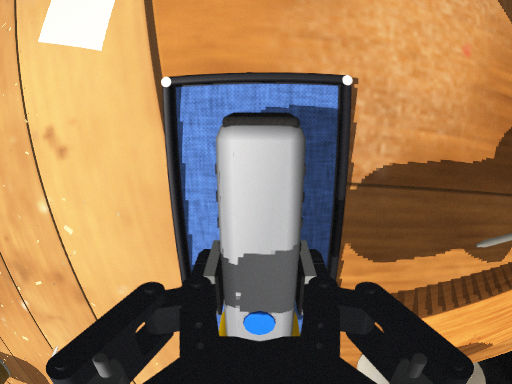

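The reader is centred and parallel over the tray. I'll lower it gently, open partway and retreat.

```bash
python3 -m jog '[[[0,0,0.2],0],[[0,0,0.15],0],[[0,0,0.1],0],[[0,0,0.07],0],[[0,0,0.05],0],[[0,0,0.02],0],[[0,0,0],0],[[0,0,0],0]]'
```

```text
t: 15.63
ee_pos: [0.4718, 0.306, 0.0013]
eef_rot: [0.0, -0.044, 0.999, 0.0]
wrist_force: [0.9, -0.2, -2.3]
grip_width: 0.0355
finger_force: 60.7
```

```bash
for i in 1 2 3; do python3 -m jog '[[[0,0,0.03],0],[[0,0,0],0],[[0,0,0],0]]' | egrep 'ee_pos|wrist_f'; done
```

```text
ee_pos: [0.4719, 0.3061, 0.0012]
wrist_force: [-2.1, -1.7, 8.1]
ee_pos: [0.4719, 0.3061, 0.0011]
wrist_force: [-3.6, -2.5, 18.6]
ee_pos: [0.4719, 0.3061, 0.0011]
wrist_force: [-5.6, -3.7, 29.8]
```

In contact. I'll back off slightly, release and rise.

```bash
python3 -m jog '[[[0,0,-0.06],0],[[0,0,0],0]]'|grep wrist_f; python3 -m jog '[[[0,0,0],0],[[0,0,0],0],[[0,0,0],0],[[0,0,0],0],[[0,0,0],0]]' 0.4; python3 -m jog '[[[0,0,-0.2],0],[[0,0,-0.5],0],[[0,0,-0.8],0],[[0,0,-0.8],0],[[0,0,-0.8],0],[[0,0,-0.8],0],[[0,0,0],0],[[0,0,0],0]]'
python3 - <<'E'
from h import *
a=robot.grab_frame('wrist');b=robot.grab_frame('side');t=robot.grab_frame('top')
cv2.imwrite('pics/c10.png',cv2.resize(np.hstack([a,b]),(800,300))[...,::-1])
ct=robot.calibration('top');h=lambda i:cv2.cvtColor(i,cv2.COLOR_RGB2GRAY).astype(float)
print('top diff cans',np.abs(h(t)[95:165,160:340]-h(np.load('pics/top0.npy'))[95:165,160:340]).mean())
E
```

```text
wrist_force: [-2.0, -1.4, 12.9]
t: 16.97
ee_pos: [0.4717, 0.3058, -0.0003]
eef_rot: [-0.0, -0.044, 0.999, -0.0]
wrist_force: [1.1, -0.5, -0.2]
grip_width: 0.0603
finger_force: 0.0
t: 17.63
ee_pos: [0.4728, 0.3066, 0.1583]
eef_rot: [0.002, -0.044, 0.999, 0.001]
wrist_force: [0.7, 0.2, -0.8]
grip_width: 0.0598
finger_force: 0.0
top diff cans 3.2130952380952382
```

View pics/c10.png

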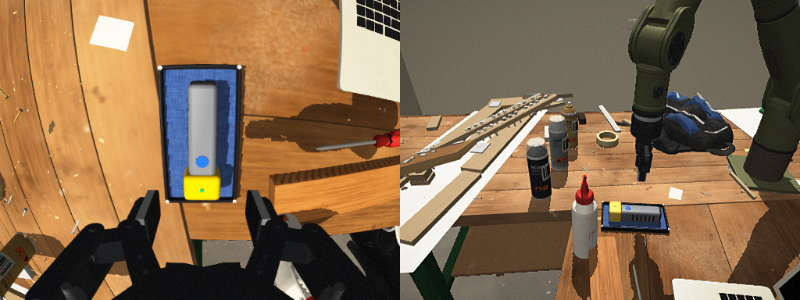

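The reader lies flat inside the tray, the gripper is clear, and all three cans are still standing.

```bash
python3 -c "
from station import robot
print(robot.finish_job())"
```

```text
the job is handed in; nothing more can be done
None
```

I held the reader square to the gold can's sticker at about 10 cm for 2.7 s, then laid it flat in its tray, let go and handed the job in at about 18 s; the first grasp closed above the handle and was redone, and no verdict came back.

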